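# Thread a shim and a cover plate onto a two-pin jig

## Task

Assemble the stack on the two-pin jig: thread the brass shim over both guide pins and down onto the jig's land, then thread the blue cover plate over the same pins on top of it, each with its big hole on the thick pin. Lower each plate in the gripper until it sits flat, do not drop it down the pins, and do not push the carton, oil bottle or tape roll about.

Things in the scene. Friction and masses are not known exactly. Their poses are not given: they have to be found in the camera images.
- jig: Fixed two-pin jig: dark steel foot 160 x 80 x 10 mm; aluminium land 150 x 38 mm, top 24 mm above the bench; on it two upright steel pins reaching 74 mm above the bench, top 14 mm tapered: thick pin 18 mm across at x = +50 mm, thin pin 12 mm at x = -50 mm. Red patches on the foot mark the thick-pin end. Origin under the foot's centre, on the bench; x along the pins, z up.
- thick_pin (a point): foot of the thick pin's axis, at the height of the land's top
- thin_pin (a point): foot of the thin pin's axis, at the height of the land's top
- shim: Brass-coloured flat plate, 140 x 54 x 6 mm, about 200 g, loose, starts flat on the bench. Origin at the centre of its underside; x along its length, z up. Two through holes on its long centre line: big (21 mm) at x = +50 mm, small (15 mm) at x = -50 mm; two red dots mark the big-hole end. Grip it across its 54 mm width, midway between the holes.
- shim_big_hole (a point): centre of the shim's big hole, on its underside
- shim_small_hole (a point): centre of the shim's small hole, on its underside
- cover: Blue painted flat plate, 140 x 54 x 10 mm, about 220 g, loose, starts flat on the bench. Origin at the centre of its underside; x along its length, z up. Two through holes on its long centre line: big (21 mm) at x = +50 mm, small (15 mm) at x = -50 mm; two red dots mark the big-hole end. Grip it across its 54 mm width, midway between the holes.
- cover_big_hole (a point): centre of the cover's big hole, on its underside
- cover_small_hole (a point): centre of the cover's small hole, on its underside
- carton: bystander: small brown carton of screws, 58 x 85 x 40 mm, loose, origin under its centre
- oil: bystander: white dropper bottle with red nozzle, 41 mm across, 120 mm high, loose, origin under its centre
- tape: bystander: roll of yellow tape lying flat, 66 mm across, 24 mm high, loose, origin under its centre.
- obstacle (a point): point on the bench under the fixed fixture plate with pins that leans on an angle plate in the middle of the bench. It reaches about 0.18 m to the robot's right of this point and 0.12 m to its left (y), from x = 0.33 to the bench's far edge, and up to 0.25 m high: carry things over it and keep the gripper's body clear of its pins.

How it is judged:
On the way, in this order (a step that is already met when the one before it is completed fails the run):
1. the shim is threaded on both pins, big hole on the thick pin, and lowered in the gripper to within 8 mm of the land (horizontal distance between shim_big_hole and thick_pin below 0.004 m and horizontal distance between shim_small_hole and thin_pin below 0.004 m and z of shim in the frame of jig between 0.021 and 0.032 m and contact force between the fingers and shim above 0.3 N), for 0.1 s.
2. with the shim down on the land, the cover is threaded the same way and lowered in the gripper to within 8 mm of the shim (horizontal distance between each of shim_big_hole, cover_big_hole and thick_pin below 0.004 m and horizontal distance between each of shim_small_hole, cover_small_hole and thin_pin below 0.004 m and z of shim in the frame of jig between 0.021 and 0.027 m and angle between shim's own z axis and vertical below 0.06 rad and z of cover in the frame of jig between 0.027 and 0.038 m and contact force between the fingers and cover above 0.3 N), for 0.1 s.
At the end, for the whole second after the job is handed in: The shim lies flat on the land (underside 24 mm above the bench, +-3 mm) and the cover flat on the shim (underside 30 mm, +-3 mm), both over both pins with the big hole on the thick pin (hole centres within 4 mm of the pin axes, tilt under 0.06 rad), released and at rest (horizontal distance between each of shim_big_hole, cover_big_hole and thick_pin below 0.004 m and horizontal distance between each of shim_small_hole, cover_small_hole and thin_pin below 0.004 m and z of shim in the frame of jig between 0.021 and 0.027 m and angle between each of shim, cover's own z axis and vertical below 0.06 rad and z of cover in the frame of jig between 0.027 and 0.033 m and linear speed of each of shim, cover below 0.02 m/s and angular speed of each of shim, cover below 0.2 rad/s); the robot touches nothing.
It fails at once if the carton is pushed more than 25 mm or tipped over (distance of carton from where it was at the start of the episode above 0.025 m or angle between carton's own z axis and vertical above 0.5 rad).
It fails at once if the oil bottle is pushed more than 25 mm or tipped over (distance of oil from where it was at the start of the episode above 0.025 m or angle between oil's own z axis and vertical above 0.5 rad).
It fails at once if the tape roll is pushed more than 25 mm or tipped over (distance of tape from where it was at the start of the episode above 0.025 m or angle between tape's own z axis and vertical above 0.5 rad).
It also fails if it takes over 69 s, if anything falls off the work surface, if the arm or the gripper's body presses on something with over 40 N, if the wrist force passes 120 N, or if a joint passes its speed limit or range.

## Robot

A 6-joint arm with a two-finger parallel gripper is mounted at the origin on the work surface; the furniture and walls round the work are solid. World frame = base frame: x ahead of the robot, y to its left, z up, the work surface at z = 0. Lengths are in m, angles in rad, forces in N, time in s.
With the tool pointing down it reaches from about 0.35 to 0.975 m from the base axis. Payload 4.9 kg.
Tool frame: the origin (TCP) lies midway between the tips of the shut fingers; the grasp point (between the pads) lies 19 mm behind it; z points along the fingers, y is the line along which they close (so a half turn about z gives the same grasp; the last joint's range is limited). The gripper opens to 85 mm and grips with 20 to 120 N. Pads are 22 mm wide; open, the fingers measure 114 mm over their backs; the gripper's body (76 mm by 85 mm) begins 54 mm behind the grasp point. The pads swing forward as they close: fully open they stand 13 mm farther back than shut.
Start: joints at [-1.444, 0.053, 1.613, -0, 1.476, -0.119], TCP at [0.152, -0.606, 0.231] pointing down, gripper open.
Joint ranges: [-3.01, 3.01], [-1.01, 2.22], [0.06, 2.58], [-1.02, 4.17], [0.09, 2.62], [-3.14, 3.14]. Speed limits (rad/s): [2.57, 2.57, 3.14, 3.14, 3.14, 3.14].

## Interface

Orientations are given as a unit quaternion [w, x, y, z].
In Python, from plant import manip, eyes, order, sensors gives the robot as it stands (manip), with the cameras (eyes), the job (order) and the readings (sensors).
- The arm moves only by the tool shift_gripper, called as a command line: name --argument value ..., lists and objects as JSON in quotes. Schema: {"type":"object","properties":{"steps":{"type":"array","items":{"type":"object","properties":{"aperture":{"type":"number"},"dx":{"type":"number"},"dy":{"type":"number"},"dz":{"type":"number"},"ax":{"type":"number"},"ay":{"type":"number"},"az":{"type":"number"}},"additionalProperties":false,"required":["aperture"]},"minItems":1,"maxItems":5},"only":{"type":"string"},"quiet":{"type":"boolean"},"lines":{"type":"string"}},"required":["steps"],"additionalProperties":false}. steps is a list of rows, 1 to 5 of them, each an object with the fields aperture (the opening from 0.0 (shut) to 1.0 (fully open)), dx, dy, dz (the shift in m), ax, ay, az (a rotation vector in rad); a field left out counts as zero (the opening has to be given); each row shifts and turns the commanded pose from where the row before left it, along the tool's axes as they then stand; what a row does not reach is not made up. A row lasts 1/8 s, in which the tool goes at most 0.0625 m and 0.188 rad, less where a joint would pass 70% of its speed; a pose out of reach is approached as far as the arm can. The fingers move at their own pace and stop on an object; the grip force is fixed at half the most. Time passes only in rows, so rows that do not move let the fingers close. The tool returns the time, the measured TCP pose, the force, the opening and the grip force at its end. only (a regular expression) keeps the lines of the reply that match it, lines (a string "A,B") keeps lines A to B, and quiet returns only ok. Input that does not fit is refused with a message, and nothing moves.
- sensors.state(): the state, without advancing time (a new reading comes with each control period).
- eyes.grab_frame(name): name is "side" or "top"; returns the picture (384x512x3 uint8, red, green, blue); there is no depth.
- eyes.camera_params(name): a dict with "intrinsics" (3x3 intrinsics, pixels), "k1" (the pictures are not rectified: a ray, as slopes to the right and down, at radius r is drawn at 1 + k1 r^2 times it, then the intrinsics apply), "xyz" and "orientation" of the camera in the world. Camera axes: x right, y down, z forward; pixel columns grow to the right and rows downward; lengths in m; the calibration is good to about 2 mm. A picture is of the moment at which its call begins. camera_params takes no time and is no camera call.
- order.job_done(): hands the job in; it is judged then, once.
The state is a dict: "time": time; "joint_pos": joint angles; "joint_vel": joint speeds; "joint_efforts": joint torques, N m; "tool_pos": TCP position; "tool_rot": TCP orientation; "contact_force": force on the tool from outside, world axes, zero at the start; "ft_torque": the same for the moment, N m; "gripper_width": opening from 0.0 (shut) to 1.0 (fully open); "grasp_force": force on a finger pad.
Only numpy, scipy, OpenCV 4.12 (cv2) and the standard library are available. Lean on these libraries where they do the work, as an engineer would, in place of code of your own. Each camera call takes 0.05 s, during which the arm holds its last target. There are 200 camera calls.

## Working session

There is one attempt and no reset: what is moved stays moved. The work goes in short steps, Python scripts to look and compute and a tool call to move; the robot and the scene stay as the last step left them, time stands still between calls to the robot, and variables do not carry over. Pictures are saved under pics/ and viewed, at most 10 in all, crops included, and the job is handed in when it is done.

```bash
ls; mkdir -p pics
```

Run:
```python
from plant import manip, eyes, order, sensors
import cv2
for n in("top","side"):
    p=eyes.camera_params(n);print(n,p)
    cv2.imwrite(f"pics/{n}0.png",eyes.grab_frame(n)[:,:,::-1])
print(sensors.state())
```

```text
pics
plant.py
top {'intrinsics': array([[443.93120035,   0.        , 248.54884326],
       [  0.        , 443.93120035, 203.02040375],
       [  0.        ,   0.        ,   1.        ]]), 'k1': -0.052589293171073206, 'xyz': array([0.28195142, 0.02585921, 1.6601305 ]), 'orientation': array([-0.02506315,  0.71196326, -0.70101967,  0.03242808])}
side {'intrinsics': array([[353.34899258,   0.        , 253.842117  ],
       [  0.        , 353.34899258, 190.50070234],
       [  0.        ,   0.        ,   1.        ]]), 'k1': 0.02648479215050897, 'xyz': array([ 0.49674647, -0.99657127,  0.59387327]), 'orientation': array([-0.51542401,  0.85653741,  0.01428651, -0.0218552 ])}
{'time': 0.1, 'joint_pos': array([-1.44399389e+00,  5.33090346e-02,  1.61419004e+00, -4.73580701e-05,
        1.47599243e+00, -1.19017152e-01]), 'joint_vel': array([-0.0008606 ,  0.00044284, -0.00176187,  0.00085548, -0.00125999,
        0.00151217]), 'joint_efforts': array([-3.06207567e-04, -3.94906318e+01, -3.71366215e+01, -1.56363872e-04,
        3.93700917e-03,  2.62681780e-06]), 'tool_pos': array([ 0.1519982 , -0.60564029,  0.23015475]), 'tool_rot': array([-9.49330722e-04,  9.92455370e-01,  1.22602759e-01, -2.72661691e-05]), 'contact_force': array([-0.19749879, -0.57003907, -0.1873471 ]), 'ft_torque': array([ 0.01833201,  0.02109517, -0.01200098]), 'grasp_force': 0.0, 'gripper_width': 0.9990430353808943}
```

View pics/top0.png

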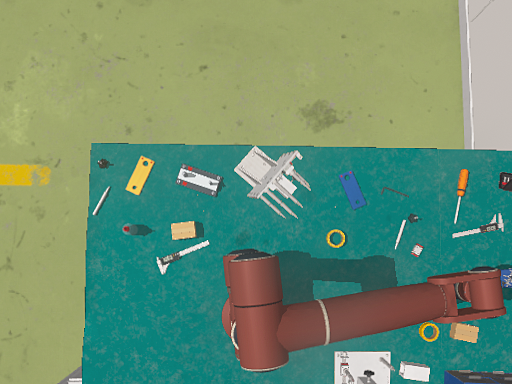

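View pics/side0.png

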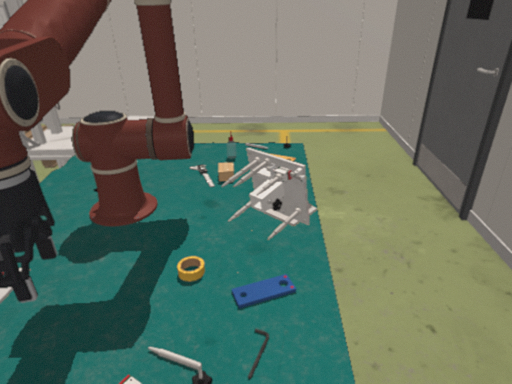

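Run:
```python
from plant import manip, eyes, order, sensors
import cv2,numpy as np
im=np.mean([eyes.grab_frame("top").astype(float) for _ in range(8)],0)
np.save("top.npy",im); im=im.astype(np.uint8)[:,:,::-1]
f=lambda a:cv2.resize(a,None,fx=8,fy=8,interpolation=cv2.INTER_CUBIC)
r=np.hstack([im[150:205,120:160],im[155:210,175:225].copy()])
r=np.hstack([f(im[150:205,122:160]),f(im[155:210,175:225])]); cv2.imwrite("pics/c1.png",r);print(r.shape)
```

```text
(440, 704, 3)
```

View pics/c1.png

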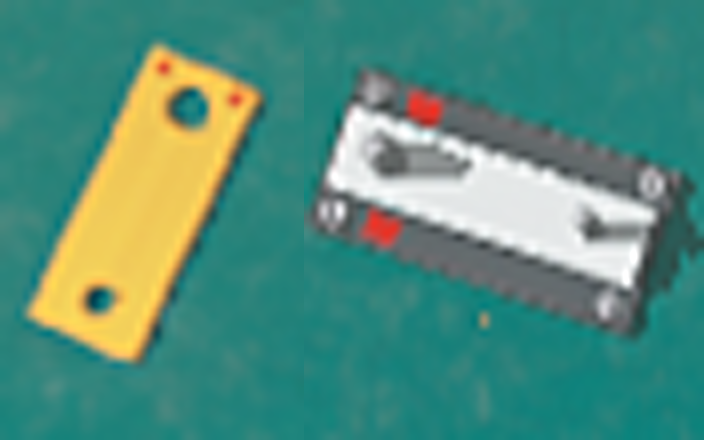

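Create h.py:
```python
import numpy as np,cv2
from scipy.spatial.transform import Rotation as R
from plant import manip, eyes, order, sensors
def rays(n,uv):
    p=eyes.camera_params(n);uv=np.asarray(uv,float).reshape(-1,1,2)
    s=cv2.undistortPoints(uv,p["intrinsics"],np.array([p["k1"],0,0,0.]),None)[:,0]
    q=p["orientation"];M=R.from_quat([q[1],q[2],q[3],q[0]]).as_matrix()
    return p["xyz"],np.c_[s,np.ones(len(s))]@M.T
def plane(n,uv,z):
    o,d=rays(n,uv);return (o+d*((z-o[2])/d[:,2])[:,None])[:,:2]
def grab(n,k=8): return np.mean([eyes.grab_frame(n).astype(np.float32) for _ in range(k)],0)
def blobs(im,box,f,S=8,hole=False,amin=3):
    """contours (full-image px) of f(r,g,b)>0 within box=(u0,v0,u1,v1), upsampled"""
    u0,v0,u1,v1=box;c=im[v0:v1,u0:u1].astype(np.float32)
    c=cv2.resize(c,None,fx=S,fy=S,interpolation=cv2.INTER_LINEAR)
    m=(f(*[c[:,:,i] for i in range(3)])>0).astype(np.uint8)
    cs,h=cv2.findContours(m,cv2.RETR_CCOMP if hole else cv2.RETR_EXTERNAL,cv2.CHAIN_APPROX_NONE)
    out=[]
    for i,k in enumerate(cs):
        a=cv2.contourArea(k)/S/S
        if a>amin: out.append((a,(k[:,0]+.5)/S-.5+[u0,v0], bool(hole and h[0][i][3]>=0)))
    return sorted(out,key=lambda t:-t[0])
def rect(n,c,z):
    P=plane(n,c,z);(cx,cy),(w,h),a=cv2.minAreaRect((P*1000).astype(np.float32))
    if h>w:w,h,a=h,w,a+90
    return np.array([cx,cy]),w,h,a
def cen(c):
    m=cv2.moments(c.astype(np.float32).reshape(-1,1,2));return np.array([m['m10'],m['m01']])/m['m00']
yel=lambda r,g,b:np.minimum(r-150,g-b-60)
blue=lambda r,g,b:np.minimum(b-r-60,b-g-20)
white=lambda r,g,b:np.minimum(np.minimum(r,g),b)-170
red=lambda r,g,b:np.minimum(r-150,120-g)
```

Create m.py:
```python
from h import *
im=np.load("top.npy")
def rep(name,box,f,z,**k):
    for a,c,hl in blobs(im,box,f,**k):
        if hl: print(name,"hole",a,(plane("top",cen(c)[None],z)*1000).round(1))
        else:
            r=rect("top",c,z);print(name,"area",round(a,1),r[0].round(1),np.round(r[1:],1),"centroid",(plane("top",cen(c)[None],z)*1000).round(1),cen(c).round(1))
rep("shim",(118,145,165,205),yel,.006,hole=True)
rep("cover",(330,160,375,215),blue,.010,hole=True)
rep("land",(172,158,228,205),white,.024,amin=40)
rep("red",(172,158,228,205),red,.010)
rep("shimred",(118,145,165,205),red,.006,amin=.3)
rep("covred",(330,160,375,215),red,.010,amin=.3)
print(im[175:200:4,335:370:5].astype(int).tolist())
```

```bash
python3 m.py
```

```text
shim area 530.8 [516.1 421.3] [141.1  56.1 156.9] centroid [[515.7 421.3]] [139.5 175.1]
shim hole 23.671875 [[561.8 401.5]]
shim hole 12.15625 [[470.1 440.4]]
cover area 557.1 [ 473.9 -378.3] [142.9  58.3  23.1] centroid [[ 474.  -378.1]] [351.9 189.4]
cover hole 18.765625 [[ 519.9 -358. ]]
cover hole 8.921875 [[ 428.2 -397.3]]
cover hole 6.9296875 [[ 539.9 -371.6]]
cover hole 6.7109375 [[ 525.3 -337. ]]
land area 389.2 [501.9 199.3] [150.6  40.4  72.3] centroid [[502.5 202.8]] [196.9 178.8]
red area 14.2 [487.6 251.4] [16.8 14.4 65.5] centroid [[487.5 251.4]] [184.2 183.1]
red area 14.0 [543.7 233.3] [17.3 14.7 71.3] centroid [[544.1 232.9]] [189.6 168.2]
shimred area 0.6 [566.3 379.7] [  3.3   3.1 136.7] centroid [[566.4 379.7]] [151.  161.9]
shimred area 0.5 [581.  414.1] [  3.    2.7 136.7] centroid [[581.  414.2]] [142. 158.]
covred area 1.6 [ 540.  -371.3] [ 5.7  5.4 45.3] centroid [[ 540.1 -371.3]] [350. 172.]
covred area 1.4 [ 525.4 -337. ] [  5.1   5.  135.5] centroid [[ 525.3 -336.9]] [341.  175.7]
[[[33, 130, 123], [106, 94, 156], [44, 85, 117], [55, 106, 172], [13, 135, 122], [10, 129, 122], [11, 128, 122]], [[31, 129, 121], [54, 87, 144], [45, 93, 114], [57, 105, 171], [55, 98, 160], [10, 127, 120], [10, 128, 121]], [[20, 128, 121], [4, 129, 119], [56, 104, 167], [54, 104, 166], [55, 105, 170], [9, 129, 121], [10, 126, 119]], [[9, 129, 122], [35, 131, 124], [56, 106, 172], [55, 105, 169], [53, 103, 164], [16, 97, 86], [10, 127, 121]], [[41, 131, 124], [49, 133, 126], [49, 97, 143], [54, 104, 168], [53, 104, 165], [51, 97, 151], [9, 128, 121]], [[15, 129, 122], [16, 128, 121], [10, 127, 118], [53, 104, 166], [52, 103, 164], [52, 103, 163], [32, 131, 125]], [[10, 127, 121], [10, 125, 118], [10, 126, 119], [55, 106, 170], [53, 104, 165], [52, 104, 164], [18, 101, 90]]]
```

Add to h.py:
```python
def go(x,y,z,yaw=None):
    """tool-axis displacement from the measured pose to the target, and the tilt/yaw correction"""
    s=sensors.state();q=s["tool_rot"];M=R.from_quat([q[1],q[2],q[3],q[0]])
    d=np.array([x,y,z])-s["tool_pos"];t=M.inv().apply(d)
    X=M.as_matrix()[:,0];print("pos",s["tool_pos"].round(4),"yaw",round(np.degrees(np.arctan2(X[1],X[0])),2),"d tool",t.round(4),"n",round(np.linalg.norm(d)/.0625,1))
    if yaw is not None:
        T=R.from_euler('z',yaw,degrees=True)*R.from_euler('x',180,degrees=True)
        print("rotvec",(M.inv()*T).as_rotvec().round(4))
```

Run:
```python
from h import *
im=np.load("top.npy")
for th in (120,150,190,215):
    b=blobs(im,(172,158,228,205),lambda r,g,b:np.minimum(np.minimum(r,g),b)-th,amin=1)
    for a,c,_ in b:
        if a>100: r=rect("top",c,.024);print(th,r[0].round(1),np.round(r[1:],1))
        elif a<15: print("  bolt",round(a,1),(plane("top",cen(c)[None],.011)*1000).round(1))
```

```text
120 [500.8 199.5] [153.3  74.4  72.5]
  bolt 10.3 [[494.7 274.6]]
150 [501.8 199.3] [151.6  41.8  72.2]
  bolt 6.4 [[510.5 125.5]]
  bolt 3.7 [[453.2 145.7]]
  bolt 2.8 [[495.6 271.6]]
  bolt 2.0 [[551.6 257.2]]
  bolt 1.7 [[495.4 278.1]]
190 [501.9 199.3] [149.7  39.2  72.2]
215 [501.7 199.4] [148.5  37.5  72.3]
  bolt 1.5 [[526.3 218.1]]
```

shift_gripper --steps '[{"aperture":1, "dz":-0.05, "az":0.16}, {"aperture":1, "dz":-0.05, "az":0.16}, {"aperture":1, "dz":-0.05, "az":0.16}, {"aperture":1, "dx":0.04, "az":0.16}, {"aperture":1, "dx":0.05}]'

```text
time: 1.12
tool_pos: [0.2375, -0.6353, 0.3837]
tool_rot: [0.002, 0.98, -0.197, 0.001]
contact_force: [-0.2, -0.7, 0.1]
gripper_width: 1.0
grasp_force: 0.0
```

```bash
python3 -c "
from h import *
go(.46,-.40,.38,-23); go(.516,.421,.2,-23)"
```

```text
pos [ 0.2375 -0.6353  0.3837] yaw -22.74 d tool [ 0.1142 -0.303   0.003 ] n 5.2
rotvec [ 0.003  -0.002   0.0046]
pos [ 0.2375 -0.6353  0.3837] yaw -22.74 d tool [-0.1518 -1.0824  0.1801] n 17.7
rotvec [ 0.003  -0.002   0.0046]
```

shift_gripper --steps '[{"aperture":1, "dx":0.02, "dy":-0.055}, {"aperture":1, "dx":0.02, "dy":-0.055}, {"aperture":1, "dx":0.02, "dy":-0.055}, {"aperture":1, "dx":0.02, "dy":-0.055}, {"aperture":1, "dx":0.02, "dy":-0.055}]' --quiet true

```text
ok
```

shift_gripper --steps '[{"aperture":1, "dy":-0.06}, {"aperture":1, "dy":-0.06}, {"aperture":1, "dy":-0.06}, {"aperture":1, "dy":-0.06}, {"aperture":1, "dy":-0.06}]' --quiet true

```text
ok
```

shift_gripper --steps '[{"aperture":1, "dy":-0.06}, {"aperture":1, "dy":-0.06}, {"aperture":1, "dy":-0.06}, {"aperture":1, "dy":-0.06}, {"aperture":1, "dy":-0.06}]'

```text
time: 3.0
tool_pos: [0.6661, 0.1367, 0.3815]
tool_rot: [0.0, 0.981, -0.196, 0.0]
contact_force: [0.6, -0.7, 0.1]
gripper_width: 0.998
grasp_force: 0.0
```

```bash
python3 -c "
from h import *
go(.516,.421,.12,-23)"
```

```text
pos [0.6661 0.1367 0.3815] yaw -22.58 d tool [-0.2479 -0.2048  0.2613] n 6.6
rotvec [-0.0001 -0.0005  0.0073]
```

shift_gripper --steps '[{"aperture":1, "dx":-0.035, "dy":-0.03, "dz":0.035}, {"aperture":1, "dx":-0.035, "dy":-0.03, "dz":0.035}, {"aperture":1, "dx":-0.035, "dy":-0.03, "dz":0.035, "az":0.007}, {"aperture":1, "dx":-0.035, "dy":-0.03, "dz":0.035}, {"aperture":1, "dx":-0.035, "dy":-0.03, "dz":0.035}]' --quiet true

```text
ok
```

shift_gripper --steps '[{"aperture":0.8, "dx":-0.035, "dy":-0.03, "dz":0.035}, {"aperture":0.8, "dx":-0.03, "dy":-0.02, "dz":0.04}, {"aperture":0.8}]'

```text
time: 4.0
tool_pos: [0.5178, 0.4125, 0.1262]
tool_rot: [0.003, 0.98, -0.197, -0.003]
contact_force: [0.2, 0.0, -0.6]
gripper_width: 0.799
grasp_force: 0.0
```

```bash
python3 -c "
from h import *
go(.516,.421,.03,-23)"
```

```text
pos [0.5178 0.4125 0.1262] yaw -22.78 d tool [-0.0044 -0.0078  0.0962] n 1.5
rotvec [0.0071 0.0053 0.0039]
```

shift_gripper --steps '[{"aperture":0.8, "dx":-0.0044, "dy":-0.0078, "dz":0.05, "az":0.004}, {"aperture":0.8, "dz":0.046}, {"aperture":0.8}, {"aperture":0.8}]'

```text
time: 4.5
tool_pos: [0.5228, 0.4215, 0.0381]
tool_rot: [-0.001, 0.979, -0.202, 0.001]
contact_force: [0.3, -0.3, -0.1]
gripper_width: 0.797
grasp_force: 0.0
```

```bash
python3 -c "
from h import *
go(.516,.421,-.003,-23)"
```

```text
pos [0.5228 0.4215 0.0381] yaw -23.26 d tool [-0.0062  0.0033  0.0411] n 0.7
rotvec [-0.0031 -0.0023 -0.0045]
```

shift_gripper --steps '[{"aperture":0.8, "dx":-0.0062, "dy":0.0033, "dz":0.02, "az":-0.0045}, {"aperture":0.8, "dz":0.012}, {"aperture":0.8, "dz":0.004}, {"aperture":0.8}, {"aperture":0.8}]'

```text
time: 5.12
tool_pos: [0.5142, 0.4208, -0.0002]
tool_rot: [-0.0, 0.98, -0.199, 0.0]
contact_force: [-0.5, 0.0, -0.3]
gripper_width: 0.8
grasp_force: 0.0
```

```bash
python3 -c "
from h import *
go(.516,.421,-.003,-23)"
```

```text
pos [ 5.142e-01  4.208e-01 -2.000e-04] yaw -22.96 d tool [ 0.0015 -0.0009  0.0028] n 0.1
rotvec [-0.0008 -0.0005  0.0008]
```

shift_gripper --steps '[{"aperture":0.8, "dx":0.0015, "dz":0.0025}, {"aperture":0.8}, {"aperture":0.5}, {"aperture":0.3}, {"aperture":0.3}]'

```text
time: 5.75
tool_pos: [0.5159, 0.4204, -0.0023]
tool_rot: [-0.001, 0.98, -0.199, 0.001]
contact_force: [0.7, 0.6, 4.7]
gripper_width: 0.602
grasp_force: 63.3
```

shift_gripper --steps '[{"aperture":0.3}, {"aperture":0.3}]'

```text
time: 6.0
tool_pos: [0.5159, 0.4204, -0.0023]
tool_rot: [-0.001, 0.98, -0.199, 0.001]
contact_force: [-0.3, 0.3, 6.2]
gripper_width: 0.604
grasp_force: 63.4
```

```bash
python3 -c "
from h import *
go(.516,.421,-.003,-23)
im=grab('side',3).astype(np.uint8)[:,:,::-1]; print(im.shape)
im2=grab('top',6); np.save('t2.npy',im2);im2=im2.astype(np.uint8)[:,:,::-1]
f=lambda a:cv2.resize(a,(384,400),interpolation=cv2.INTER_CUBIC)
cv2.imwrite('pics/c2.png',np.hstack([f(im[110:210,220:316]),f(im2[120:220,100:196])]))"
```

```text
pos [ 0.5159  0.4204 -0.0023] yaw -22.96 d tool [-0.0001 -0.0006  0.0007] n 0.0
rotvec [-0.0014 -0.0009  0.0007]
(384, 512, 3)
```

View pics/c2.png

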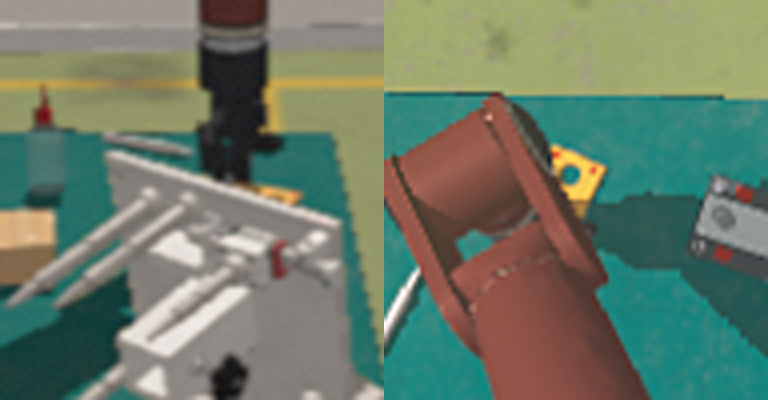

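shift_gripper --steps '[{"aperture":0.3, "dz":-0.02}, {"aperture":0.3, "dz":-0.06}, {"aperture":0.3, "dz":-0.06, "az":-0.165}, {"aperture":0.3, "az":-0.165}, {"aperture":0.3, "az":-0.165}]' --quiet true

```text
ok
```

shift_gripper --steps '[{"aperture":0.3, "az":-0.165}, {"aperture":0.3, "az":-0.165}, {"aperture":0.3, "az":-0.165}, {"aperture":0.3, "az":-0.165}, {"aperture":0.3, "az":-0.165}]' --quiet true

```text
ok
```

shift_gripper --steps '[{"aperture":0.3, "az":-0.165}, {"aperture":0.3, "az":-0.165}, {"aperture":0.3}, {"aperture":0.3}]'

```text
time: 8.2
tool_pos: [0.5149, 0.4197, 0.1366]
tool_rot: [0.0, 0.812, 0.584, -0.0]
contact_force: [0.7, 0.4, -1.2]
gripper_width: 0.606
grasp_force: 63.7
```

```bash
python3 -c "
from h import *
go(.5018,.1993,.13,72.25)"
```

```text
pos [0.5149 0.4197 0.1366] yaw 71.45 d tool [-0.2131  0.0577  0.0067] n 3.5
rotvec [-0.0004  0.0006 -0.0139]
```

shift_gripper --steps '[{"aperture":0.3, "dx":-0.05, "dy":0.0145, "az":-0.0139}, {"aperture":0.3, "dx":-0.055, "dy":0.0145}, {"aperture":0.3, "dx":-0.055, "dy":0.0145}, {"aperture":0.3, "dx":-0.04, "dy":0.01}, {"aperture":0.3, "dx":-0.011, "dy":0.003}]' --quiet true

```text
ok
```

shift_gripper --steps '[{"aperture":0.3}, {"aperture":0.3}]'

```text
time: 9.07
tool_pos: [0.5046, 0.2028, 0.137]
tool_rot: [-0.0, 0.807, 0.591, 0.0]
contact_force: [-0.2, 0.5, -2.2]
gripper_width: 0.611
grasp_force: 63.7
```

```bash
python3 -c "
from h import *
go(.5018,.1993,.13,72.25)
im=grab('side',3).astype(np.uint8)[:,:,::-1]; print(im.shape)
im2=grab('top',6); np.save('t3.npy',im2);im2=im2.astype(np.uint8)[:,:,::-1]
f=lambda a:cv2.resize(a,(384,400),interpolation=cv2.INTER_CUBIC)
cv2.imwrite('pics/c3.png',np.hstack([f(im[110:210,220:316]),f(im2[120:220,150:246])]))"
```

```text
pos [0.5046 0.2028 0.137 ] yaw 72.41 d tool [-0.0042 -0.0016  0.007 ] n 0.1
rotvec [ 0.0001 -0.0006  0.0028]
(384, 512, 3)
```

View pics/c3.png

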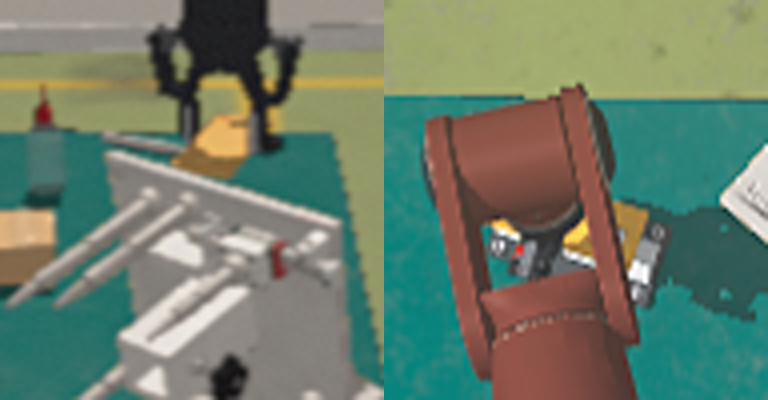

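Add to h.py:
```python
def proj(n,P):
    p=eyes.camera_params(n);q=p["orientation"];M=R.from_quat([q[1],q[2],q[3],q[0]]).as_matrix()
    return cv2.projectPoints(np.asarray(P,float),cv2.Rodrigues(M.T)[0],-M.T@p["xyz"],p["intrinsics"],np.array([p["k1"],0,0,0.]))[0][:,0]
```

Run:
```python
from h import *
a=np.radians(72.4);c=np.array([.5046,.2028])
A=np.array([[np.cos(a),-np.sin(a)],[np.sin(a),np.cos(a)]])
L=np.array([[-70,27],[-70,-27],[70,-27],[70,27]])/1000
for z in(.139,.145):
    P=np.c_[L@A.T+c,[z]*4]
    print(z,"side crop",((proj("side",P)-[220,110])*4).round(0).tolist(),"top crop",((proj("top",P)-[150,120])*4).round(0).tolist())
```

```text
0.139 side crop [[164.0, 169.0], [224.0, 176.0], [268.0, 122.0], [213.0, 116.0]] top crop [[240.0, 270.0], [261.0, 211.0], [108.0, 160.0], [87.0, 219.0]]
0.145 side crop [[164.0, 162.0], [224.0, 169.0], [269.0, 115.0], [213.0, 110.0]] top crop [[240.0, 269.0], [260.0, 210.0], [107.0, 159.0], [86.0, 218.0]]
```

Run:
```python
from h import *
im=grab('side',4);im2=np.load('t3.npy')
f=lambda a:cv2.resize(a.astype(np.uint8)[:,:,::-1],None,fx=10,fy=10,interpolation=cv2.INTER_CUBIC)
a=f(im[135:160,255:292]);b=f(im2[165:205,165:217])
b=cv2.resize(b,(430,331))
h=max(a.shape[0],b.shape[0]);p=lambda x:cv2.copyMakeBorder(x,0,h-x.shape[0],0,0,0)
cv2.imwrite("pics/c4.png",np.hstack([p(a),p(b)]));print(a.shape,b.shape)
```

```text
(250, 370, 3) (331, 430, 3)
```

View pics/c4.png

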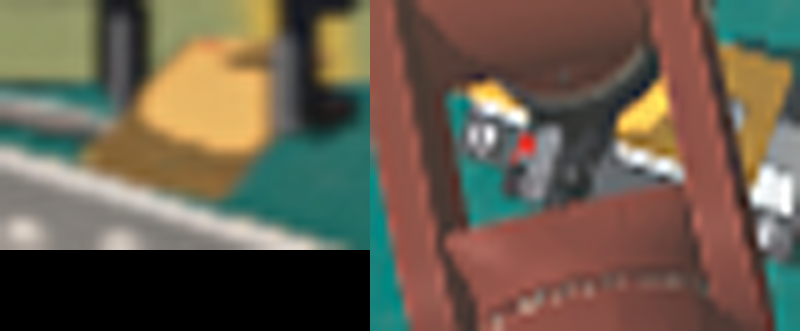

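Run:
```python
from h import *
go(.5018,.1993,.13,72.25)
a=np.radians(72.4);c=np.array([.5046,.2028])
A=np.array([[np.cos(a),-np.sin(a)],[np.sin(a),np.cos(a)]])
L=np.array([[0,27],[0,-27],[-11,27],[-11,-27],[-70,27],[-70,-27],[-50,0],[50,0]])/1000
P=np.c_[L@A.T+c,[.145]*8]
print("side",((proj("side",P)-[255,135])*10).round(0).tolist(),"top",((proj("top",P)-[165,165])*8.27).round(0).tolist())
# edge of thin end in t3: profile along plate axis at several lateral offsets (top view)
im=np.load('t3.npy');s=sensors.state()
for lat in(-20,-10,0,15):
    xs=np.arange(-90,-35,3)
    Q=np.c_[(np.c_[xs,np.full(len(xs),lat)]/1000)@A.T+c,[.145]*len(xs)]
    uv=proj("top",Q).astype(np.float32)
    v=cv2.remap(im,uv[:,:1],uv[:,1:],cv2.INTER_LINEAR)[:,0]
    print(lat,[(int(x),int(r-b)) for x,(r,g,b) in zip(xs,v)])
im=grab('side',2)
for lon in(-60,-45,-30):
    ls=np.arange(-45,46,3)
    Q=np.c_[(np.c_[np.full(len(ls),lon),ls]/1000)@A.T+c,[.145]*len(ls)]
    uv=proj("side",Q).astype(np.float32)
    v=cv2.remap(im,uv[:,:1],uv[:,1:],cv2.INTER_LINEAR)[:,0]
    print(lon,[(int(x),int(r-b)) for x,(r,g,b) in zip(ls,v)])
```

```text
pos [0.5045 0.2018 0.1368] yaw 72.37 d tool [-0.0032 -0.0018  0.0068] n 0.1
rotvec [-0.     -0.      0.0022]
side [[124.0, 87.0], [268.0, 103.0], [115.0, 98.0], [260.0, 113.0], [60.0, 156.0], [210.0, 173.0], [153.0, 144.0], [236.0, 49.0]] top [[213.0, 131.0], [255.0, 9.0], [238.0, 139.0], [280.0, 17.0], [372.0, 184.0], [414.0, 62.0], [347.0, 108.0], [120.0, 32.0]]
-20 [(-90, -8), (-87, -3), (-84, -5), (-81, -10), (-78, -12), (-75, 9), (-72, 81), (-69, 107), (-66, 104), (-63, 103), (-60, 103), (-57, 103), (-54, 102), (-51, 106), (-48, 108), (-45, 86), (-42, 52), (-39, 23), (-36, 46)]
-10 [(-90, -2), (-87, -1), (-84, -1), (-81, -3), (-78, -5), (-75, 10), (-72, 84), (-69, 104), (-66, 103), (-63, 102), (-60, 101), (-57, 102), (-54, 93), (-51, 89), (-48, 48), (-45, 21), (-42, 40), (-39, 80), (-36, 73)]
0 [(-90, -2), (-87, -2), (-84, -3), (-81, -4), (-78, -6), (-75, 2), (-72, 85), (-69, 104), (-66, 105), (-63, 94), (-60, 49), (-57, -16), (-54, 12), (-51, 23), (-48, 56), (-45, 77), (-42, 73), (-39, 71), (-36, 71)]
15 [(-90, -2), (-87, -3), (-84, -4), (-81, -4), (-78, -9), (-75, 8), (-72, 65
[... 436 characters left out ...]
(39, -54), (42, -54), (45, -43)]
-45 [(-45, -68), (-42, -64), (-39, -42), (-36, 2), (-33, 58), (-30, 96), (-27, 105), (-24, 110), (-21, 113), (-18, 113), (-15, 108), (-12, 93), (-9, 89), (-6, 86), (-3, 83), (0, 79), (3, 76), (6, 74), (9, 75), (12, 75), (15, 73), (18, 66), (21, 52), (24, 27), (27, 4), (30, -8), (33, -11), (36, -9), (39, -7), (42, -9), (45, -12)]
-30 [(-45, -55), (-42, -48), (-39, -30), (-36, 10), (-33, 77), (-30, 119), (-27, 133), (-24, 132), (-21, 132), (-18, 132), (-15, 131), (-12, 131), (-9, 131), (-6, 131), (-3, 131), (0, 127), (3, 123), (6, 118), (9, 106), (12, 89), (15, 76), (18, 65), (21, 43), (24, 19), (27, 1), (30, -7), (33, 1), (36, 7), (39, 10), (42, 10), (45, 10)]
```

shift_gripper --steps '[{"aperture":0.3, "dx":-0.0032, "dy":-0.0018, "dz":0.007, "az":0.002}, {"aperture":0.3}, {"aperture":0.3}, {"aperture":0.3}]'

```text
time: 10.32
tool_pos: [0.5019, 0.1993, 0.1299]
tool_rot: [0.0, 0.808, 0.59, 0.0]
contact_force: [0.6, -0.1, -1.5]
gripper_width: 0.603
grasp_force: 63.7
```

Create edge.py:
```python
from h import *
import sys
ZO=float(sys.argv[1])           # height of plate top above TCP
chan=sys.argv[2]
im=grab('top',8);s=sensors.state();t=s["tool_pos"];go(.5018,.1993,t[2],72.25)
q=s["tool_rot"];X=R.from_quat([q[1],q[2],q[3],q[0]]).as_matrix()[:,0];a=np.arctan2(X[1],X[0])
A=np.array([[np.cos(a),-np.sin(a)],[np.sin(a),np.cos(a)]])
def prof(L):
    uv=proj("top",np.c_[(L/1000)@A.T+t[:2],[t[2]+ZO]*len(L)]).astype(np.float32)
    v=cv2.remap(im,uv[:,:1],uv[:,1:],cv2.INTER_LINEAR)[:,0]
    return v[:,0]-v[:,2] if chan=='y' else v[:,2]-v[:,0]
def cross(xs,v):
    i=np.argmax(np.abs(np.diff(cv2.GaussianBlur(v[:,None],(1,5),0)[:,0])));lo,hi=v[max(i-8,0)],v[min(i+8,len(v)-1)]
    h=(lo+hi)/2;k=np.where(np.diff(np.sign(v-h)))[0]
    return [round(float(xs[j]),1) for j in k],int(lo),int(hi)
xs=np.arange(-82,-62,.5)
for lat in range(-24,25,6): print("end lat",lat,*cross(xs,prof(np.c_[xs,np.full(len(xs),lat)])))
for lon in(-66,-62,-58,-54):
    for sg in(-1,1):
        ys=sg*np.arange(18,38,.5);print("side lon",lon,*cross(ys,prof(np.c_[np.full(len(ys),lon),ys])))
```

```bash
python3 edge.py .008 y
```

```text
pos [0.5018 0.1993 0.1299] yaw 72.26 d tool [ 0. -0. -0.] n 0.0
rotvec [ 0.0001 -0.0001  0.0002]
end lat -24 [-72.5] -13 100
end lat -18 [-72.5] -8 111
end lat -12 [-73.0] -3 106
end lat -6 [-72.0] -5 108
end lat 0 [-73.0] -6 104
end lat 6 [-72.5] -7 113
end lat 12 [-73.0] -8 108
end lat 18 [-72.5, -64.5] -8 100
end lat 24 [-74.0, -65.5, -65.0] -6 58
side lon -66 [-26.0] 105 -1
side lon -66 [19.5, 32.0] 76 37
side lon -62 [-27.5] 106 -43
side lon -62 [23.0] 26 81
side lon -58 [-29.0] 93 -55
side lon -58 [20.0] 46 71
side lon -54 [-27.5] 100 -45
side lon -54 [19.0] 76 72
```

shift_gripper --steps '[{"aperture":0.3, "dx":0.0013, "dz":0.03}, {"aperture":0.3, "dz":0.022}, {"aperture":0.3}, {"aperture":0.3}, {"aperture":0.3}]'

```text
time: 11.35
tool_pos: [0.5033, 0.2008, 0.0794]
tool_rot: [0.001, 0.808, 0.59, 0.001]
contact_force: [0.7, 0.5, -0.8]
gripper_width: 0.599
grasp_force: 63.7
```

shift_gripper --steps '[{"aperture":0.3, "dz":0.004}, {"aperture":0.3, "dz":0.004}, {"aperture":0.3}, {"aperture":0.3}]'

```text
time: 11.85
tool_pos: [0.5021, 0.2005, 0.0697]
tool_rot: [-0.0, 0.808, 0.59, -0.0]
contact_force: [0.0, 1.6, -1.8]
gripper_width: 0.604
grasp_force: 63.7
```

shift_gripper --steps '[{"aperture":0.3, "dz":0.004}, {"aperture":0.3}, {"aperture":0.3}]'

```text
time: 12.22
tool_pos: [0.5021, 0.2005, 0.0657]
tool_rot: [-0.0, 0.808, 0.59, -0.0]
contact_force: [0.2, 0.4, -2.7]
gripper_width: 0.608
grasp_force: 63.7
```

shift_gripper --steps '[{"aperture":0.3, "dz":0.003}, {"aperture":0.3}, {"aperture":0.3}]'

```text
time: 12.6
tool_pos: [0.5022, 0.2005, 0.0628]
tool_rot: [-0.0, 0.808, 0.59, -0.0]
contact_force: [-0.1, 0.0, -2.8]
gripper_width: 0.602
grasp_force: 63.7
```

```bash
python3 -c "
from h import *
go(.5018,.1993,.0,72.25);print(sensors.state()['ft_torque'],sensors.state()['contact_force'])"
```

```text
pos [0.5022 0.2005 0.0628] yaw 72.26 d tool [-0.0012  0.      0.0628] n 1.0
rotvec [-0.0001  0.      0.0002]
[ 0.03972318 -0.00466465  0.02487611] [-0.07791902  0.02085105 -2.83841994]
```

shift_gripper --steps '[{"aperture":0.3, "dz":0.003}, {"aperture":0.3}, {"aperture":0.3}]'

```text
time: 12.98
tool_pos: [0.5021, 0.2005, 0.0598]
tool_rot: [-0.0, 0.808, 0.59, -0.0]
contact_force: [-0.4, 0.9, -2.1]
gripper_width: 0.605
grasp_force: 63.7
```

shift_gripper --steps '[{"aperture":0.3, "dz":0.004}, {"aperture":0.3}, {"aperture":0.3}]'

```text
time: 13.35
tool_pos: [0.5021, 0.2005, 0.0557]
tool_rot: [-0.0, 0.808, 0.59, -0.0]
contact_force: [-0.7, 0.1, -2.3]
gripper_width: 0.606
grasp_force: 63.7
```

```bash
python3 -c "
from h import *
go(.5018,.1993,.0,72.25);print(sensors.state()['ft_torque'],sensors.state()['contact_force'])"
```

```text
pos [0.5021 0.2005 0.0557] yaw 72.26 d tool [-0.0012  0.0001  0.0557] n 0.9
rotvec [-0.0002  0.0001  0.0002]
[ 0.03123546 -0.04488981  0.05243607] [-0.67867148  0.06218999 -2.26029465]
```

shift_gripper --steps '[{"aperture":0.3, "dz":0.007}, {"aperture":0.3, "dz":0.007}, {"aperture":0.3, "dz":0.007}, {"aperture":0.3}, {"aperture":0.3}]'

```text
time: 13.98
tool_pos: [0.5022, 0.2005, 0.0348]
tool_rot: [0.0, 0.808, 0.59, 0.0]
contact_force: [-1.2, 0.2, -1.7]
gripper_width: 0.606
grasp_force: 63.7
```

shift_gripper --steps '[{"aperture":0.3, "dz":0.005}, {"aperture":0.3, "dz":0.005}, {"aperture":0.3}, {"aperture":0.3}]'

```text
time: 14.48
tool_pos: [0.5021, 0.2005, 0.0247]
tool_rot: [-0.0, 0.808, 0.59, -0.0]
contact_force: [-0.3, 0.3, -1.7]
gripper_width: 0.598
grasp_force: 63.7
```

```bash
python3 -c "
from h import *
go(.5018,.1993,.0217,72.25);print(sensors.state()['ft_torque'],sensors.state()['contact_force'])
im=grab('top',4).astype(np.uint8)[:,:,::-1]
cv2.imwrite('pics/c5.png',cv2.resize(im[145:215,165:235],(560,560),interpolation=cv2.INTER_CUBIC))"
```

```text
pos [0.5021 0.2005 0.0247] yaw 72.26 d tool [-0.0012  0.      0.003 ] n 0.1
rotvec [-0.0001  0.      0.0002]
[-0.00984172 -0.04844015 -0.00583664] [-0.34751213  0.29043776 -1.66606253]
```

View pics/c5.png

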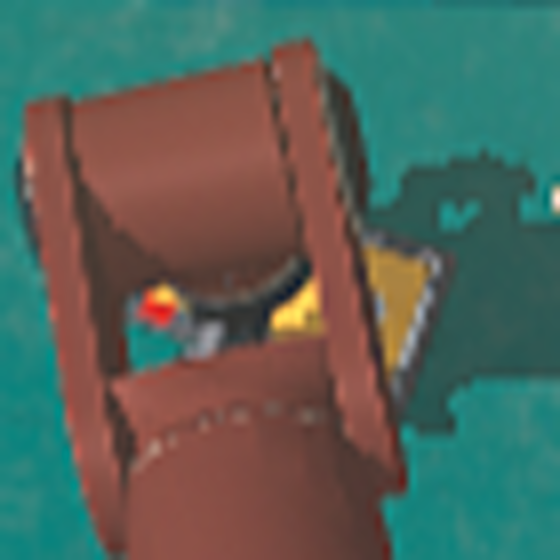

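shift_gripper --steps '[{"aperture":0.3, "dz":0.0015}, {"aperture":0.3}, {"aperture":0.3}]'

```text
time: 15.05
tool_pos: [0.5021, 0.2005, 0.0233]
tool_rot: [-0.0, 0.808, 0.59, -0.0]
contact_force: [0.0, -0.2, -2.2]
gripper_width: 0.603
grasp_force: 63.7
```

shift_gripper --steps '[{"aperture":0.3, "dz":0.001}, {"aperture":0.3}, {"aperture":0.3}]'

```text
time: 15.42
tool_pos: [0.5021, 0.2005, 0.0223]
tool_rot: [-0.0, 0.808, 0.59, -0.0]
contact_force: [0.4, -0.4, -1.5]
gripper_width: 0.603
grasp_force: 63.7
```

shift_gripper --steps '[{"aperture":0.3, "dz":0.001}, {"aperture":0.3}, {"aperture":0.3}]'

```text
time: 15.8
tool_pos: [0.5023, 0.2005, 0.0217]
tool_rot: [0.0, 0.808, 0.59, 0.0]
contact_force: [-1.1, -0.6, 2.3]
gripper_width: 0.606
grasp_force: 64.2
```

shift_gripper --steps '[{"aperture":0.8}, {"aperture":0.8}, {"aperture":0.8}, {"aperture":0.8, "dz":-0.02}, {"aperture":0.8, "dz":-0.05}]'

```text
time: 16.42
tool_pos: [0.4997, 0.1998, 0.0889]
tool_rot: [-0.001, 0.808, 0.59, -0.003]
contact_force: [1.1, -0.1, -0.2]
gripper_width: 0.799
grasp_force: 0.0
```

shift_gripper --steps '[{"aperture":0.8, "dz":-0.06}, {"aperture":0.8, "dz":-0.06, "az":0.165}, {"aperture":0.8, "dz":-0.06, "az":0.165}, {"aperture":0.8, "dz":-0.06, "az":0.165}, {"aperture":0.8, "dz":-0.05, "az":0.165}]'

```text
time: 17.05
tool_pos: [0.5022, 0.2005, 0.3843]
tool_rot: [0.0, 0.956, 0.294, 0.001]
contact_force: [1.1, 0.1, -0.1]
gripper_width: 0.803
grasp_force: 0.0
```

shift_gripper --steps '[{"aperture":0.8, "az":0.165}, {"aperture":0.8, "az":0.031}, {"aperture":0.8}]'

```text
time: 17.42
tool_pos: [0.5018, 0.2004, 0.3799]
tool_rot: [0.0, 0.979, 0.202, -0.001]
contact_force: [-0.1, -0.1, -0.6]
gripper_width: 0.799
grasp_force: 0.0
```

```bash
python3 -c "
from h import *
go(.5,-.25,.38,23.2)"
```

```text
pos [0.5018 0.2004 0.3799] yaw 23.32 d tool [-1.800e-01  4.129e-01  2.000e-04] n 7.2
rotvec [-0.0004  0.0022  0.0022]
```

shift_gripper --steps '[{"aperture":0.8, "dx":-0.024, "dy":0.054}, {"aperture":0.8, "dx":-0.024, "dy":0.054}, {"aperture":0.8, "dx":-0.024, "dy":0.054}, {"aperture":0.8, "dx":-0.024, "dy":0.054}, {"aperture":0.8, "dx":-0.024, "dy":0.054}]' --quiet true

```text
ok
```

shift_gripper --steps '[{"aperture":0.8, "dx":-0.024, "dy":0.054}, {"aperture":0.8, "dx":-0.024, "dy":0.054}, {"aperture":0.8, "dx":-0.024, "dy":0.054}, {"aperture":0.8, "dx":-0.024, "dy":0.054}, {"aperture":0.8}]'

```text
time: 18.68
tool_pos: [0.4941, -0.3345, 0.3784]
tool_rot: [-0.002, 0.98, 0.2, -0.002]
contact_force: [-0.4, 1.0, -1.0]
gripper_width: 0.802
grasp_force: 0.0
```

```bash
python3 -c "
from h import *
go(.474,-.378,.05,23.2)"
```

```text
pos [ 0.4941 -0.3345  0.3784] yaw 23.03 d tool [-0.0347  0.0334  0.3283] n 5.3
rotvec [-0.0038  0.0024 -0.003 ]
```

shift_gripper --steps '[{"aperture":0.8, "dx":-0.015, "dy":0.015, "dz":0.05}, {"aperture":0.8, "dx":-0.015, "dy":0.015, "dz":0.05}, {"aperture":0.8, "dx":-0.005, "dy":0.004, "dz":0.06}, {"aperture":0.8, "dz":0.06}, {"aperture":0.8, "dz":0.06}]' --quiet true

```text
ok
```

shift_gripper --steps '[{"aperture":0.8, "dz":0.045}, {"aperture":0.8}, {"aperture":0.8}]'

```text
time: 19.68
tool_pos: [0.4775, -0.3767, 0.0582]
tool_rot: [0.001, 0.979, 0.202, 0.001]
contact_force: [0.0, 0.2, 1.0]
gripper_width: 0.796
grasp_force: 0.0
```

```bash
python3 -c "
from h import *
im=grab('top',6);np.save('t5.npy',im)
cv2.imwrite('pics/c6.png',cv2.resize(im.astype(np.uint8)[150:210,170:230,::-1],(560,560),interpolation=cv2.INTER_CUBIC))
go(.474,-.378,-.0025,23.2)
for a,c,h in blobs(im,(172,158,228,205),yel,amin=40):r=rect('top',c,.03);print(r)
for a,c,h in blobs(im,(172,158,228,205),red,amin=.3):print((plane('top',cen(c)[None],.03)*1000).round(1))
"
```

```text
pos [ 0.4773 -0.3772  0.0582] yaw 23.22 d tool [-0.0035 -0.0007  0.0607] n 1.0
rotvec [ 0.0029 -0.0011  0.0004]
(array([502.3692627 , 198.09004211]), 140.72291564941406, 56.74803924560547, 72.40751647949219)
[[483.3 249. ]]
[[544.7 230. ]]
[[539.  252.4]]
[[503.7 264.4]]
```

View pics/c6.png

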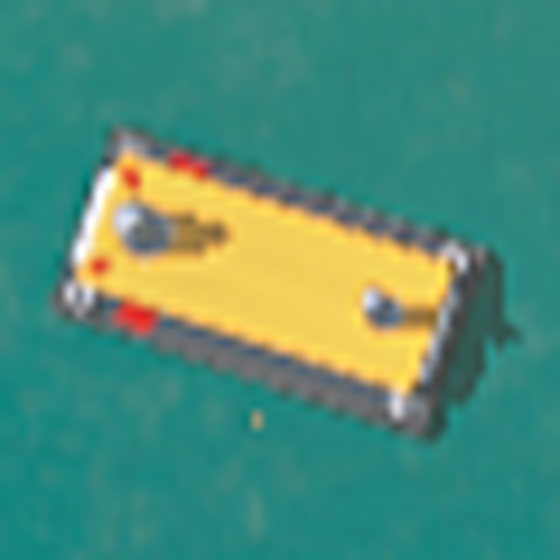

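shift_gripper --steps '[{"aperture":0.8, "dx":-0.0035, "dy":-0.0007, "dz":0.03}, {"aperture":0.8, "dz":0.02}, {"aperture":0.8, "dz":0.006}, {"aperture":0.8}, {"aperture":0.8}]'

```text
time: 20.6
tool_pos: [0.4737, -0.3777, 0.0013]
tool_rot: [0.001, 0.98, 0.201, 0.0]
contact_force: [-0.0, 0.3, -0.5]
gripper_width: 0.801
grasp_force: 0.0
```

```bash
python3 -c "
from h import *
go(.474,-.378,-.0025,23.2)"
```

```text
pos [ 0.4737 -0.3777  0.0013] yaw 23.22 d tool [0.0002 0.0004 0.0038] n 0.1
rotvec [ 0.0016 -0.0007  0.0003]
```

shift_gripper --steps '[{"aperture":0.8, "dz":0.0025}, {"aperture":0.8}, {"aperture":0.5}, {"aperture":0.3}, {"aperture":0.3}]'

```text
time: 21.22
tool_pos: [0.4734, -0.3775, -0.0016]
tool_rot: [0.0, 0.98, 0.201, 0.0]
contact_force: [0.2, -1.0, 4.1]
gripper_width: 0.611
grasp_force: 63.9
```

shift_gripper --steps '[{"aperture":0.3}, {"aperture":0.3}, {"aperture":0.3, "dz":-0.01}, {"aperture":0.3, "dz":-0.03}, {"aperture":0.3, "dz":-0.05}]'

```text
time: 21.85
tool_pos: [0.4708, -0.3748, 0.0852]
tool_rot: [-0.003, 0.98, 0.201, -0.002]
contact_force: [0.5, -1.2, -2.3]
gripper_width: 0.611
grasp_force: 63.4
```

shift_gripper --steps '[{"aperture":0.3, "dz":-0.06}, {"aperture":0.3, "dz":-0.06}, {"aperture":0.3, "dz":-0.06}, {"aperture":0.3, "dz":-0.06}, {"aperture":0.3, "dz":-0.05}]'

```text
time: 22.48
tool_pos: [0.4726, -0.3766, 0.3797]
tool_rot: [-0.0, 0.98, 0.201, -0.0]
contact_force: [0.8, 0.3, -1.0]
gripper_width: 0.609
grasp_force: 63.5
```

shift_gripper --steps '[{"aperture":0.3, "az":-0.01}, {"aperture":0.3}]'

```text
time: 22.72
tool_pos: [0.4725, -0.3766, 0.3758]
tool_rot: [-0.001, 0.979, 0.206, -0.001]
contact_force: [0.7, -0.5, -2.8]
gripper_width: 0.613
grasp_force: 63.5
```

```bash
python3 -c "
from h import *
go(.502,.2,.38,72.3)"
```

```text
pos [ 0.4725 -0.3766  0.3758] yaw 23.79 d tool [ 0.2596 -0.5157 -0.003 ] n 9.2
rotvec [-3.100e-03 -2.000e-04 -8.467e-01]
```

shift_gripper --steps '[{"aperture":0.3, "dx":0.026, "dy":-0.0515}, {"aperture":0.3, "dx":0.026, "dy":-0.0515}, {"aperture":0.3, "dx":0.026, "dy":-0.0515}, {"aperture":0.3, "dx":0.026, "dy":-0.0515}, {"aperture":0.3, "dx":0.026, "dy":-0.0515}]' --quiet true

```text
ok
```

shift_gripper --steps '[{"aperture":0.3, "dx":0.026, "dy":-0.0515}, {"aperture":0.3, "dx":0.026, "dy":-0.0515}, {"aperture":0.3, "dx":0.026, "dy":-0.0515}, {"aperture":0.3, "dx":0.026, "dy":-0.0515}, {"aperture":0.3, "dx":0.026, "dy":-0.0515}]' --quiet true

```text
ok
```

shift_gripper --steps '[{"aperture":0.3, "dz":0.03, "az":-0.169}, {"aperture":0.3, "dz":0.05, "az":-0.169}, {"aperture":0.3, "dz":0.05, "az":-0.169}, {"aperture":0.3, "dz":0.05, "az":-0.169}, {"aperture":0.3, "dz":0.05, "az":-0.169}]' --quiet true

```text
ok
```

shift_gripper --steps '[{"aperture":0.3}, {"aperture":0.3}, {"aperture":0.3}]'

```text
time: 24.98
tool_pos: [0.5048, 0.1994, 0.1507]
tool_rot: [0.001, 0.808, 0.589, 0.002]
contact_force: [0.4, -0.2, -1.8]
gripper_width: 0.608
grasp_force: 64.1
```

```bash
python3 -c "
from h import *
go(.502,.2,.13,72.3)"
```

```text
pos [0.5048 0.1994 0.1507] yaw 72.13 d tool [-0.0004 -0.0029  0.0207] n 0.3
rotvec [ 0.004  -0.0024 -0.0029]
```

shift_gripper --steps '[{"aperture":0.3, "dx":-0.0004, "dy":-0.0029, "dz":0.0207, "az":-0.003}, {"aperture":0.3}, {"aperture":0.3}, {"aperture":0.3}]'

```text
time: 25.48
tool_pos: [0.5006, 0.1996, 0.1275]
tool_rot: [0.0, 0.807, 0.59, 0.0]
contact_force: [-0.8, -1.0, -2.2]
gripper_width: 0.609
grasp_force: 64.0
```

```bash
python3 edge.py .0115 b;python3 -c "
from h import *
go(.5021,.2005,.13,72.26)"
```

```text
pos [0.5003 0.1995 0.1272] yaw 72.38 d tool [0.0002 0.0015 0.    ] n 0.0
rotvec [ 0.0002 -0.0001  0.0022]
end lat -24 [-72.5] 8 49
end lat -18 [-72.0] -45 57
end lat -12 [-72.5] -113 55
end lat -6 [-72.0] -112 57
end lat 0 [-72.5] -114 59
end lat 6 [-72.0] -108 61
end lat 12 [-71.5] -111 70
end lat 18 [-72.0] -136 57
end lat 24 [-81.0, -71.5] -161 15
side lon -66 [-18.0, -21.0, -35.0] 37 75
side lon -66 [20.0] 39 -9
side lon -62 [-34.5] 37 77
side lon -62 [22.5] -33 -80
side lon -58 [-33.0] 41 80
side lon -58 [20.0] -52 -73
side lon -54 [-34.5] 34 82
side lon -54 [20.0] -76 -71
pos [0.5003 0.1995 0.1272] yaw 72.38 d tool [ 0.0014  0.0014 -0.0028] n 0.1
rotvec [ 0.0002 -0.0001  0.002 ]
```

shift_gripper --steps '[{"aperture":0.3, "dx":0.0018, "dy":0.0014, "dz":0.02, "az":0.002}, {"aperture":0.3, "dz":0.025}, {"aperture":0.3}, {"aperture":0.3}]'

```text
time: 26.38
tool_pos: [0.5022, 0.2009, 0.082]
tool_rot: [-0.0, 0.808, 0.59, -0.0]
contact_force: [0.4, 0.9, -2.5]
gripper_width: 0.608
grasp_force: 64.0
```

```bash
python3 -c "
from h import *
go(.5022,.2009,.077,72.26)"
```

```text
pos [0.5022 0.2009 0.082 ] yaw 72.26 d tool [ 0.    -0.     0.005] n 0.1
rotvec [-0.0002  0.0001  0.    ]
```

shift_gripper --steps '[{"aperture":0.3, "dz":0.005}, {"aperture":0.3, "dz":0.004}, {"aperture":0.3, "dz":0.003}, {"aperture":0.3}, {"aperture":0.3}]'

```text
time: 27.0
tool_pos: [0.5022, 0.2008, 0.0702]
tool_rot: [0.0, 0.808, 0.59, 0.0]
contact_force: [-0.2, -0.2, -0.7]
gripper_width: 0.608
grasp_force: 64.1
```

shift_gripper --steps '[{"aperture":0.3, "dz":0.003}, {"aperture":0.3, "dz":0.003}, {"aperture":0.3}, {"aperture":0.3}]'

```text
time: 27.5
tool_pos: [0.5021, 0.2008, 0.064]
tool_rot: [-0.0, 0.808, 0.59, -0.0]
contact_force: [0.0, -0.9, -2.9]
gripper_width: 0.611
grasp_force: 64.1
```

```bash
python3 -c "
from h import *
go(.5022,.2009,.0285,72.26)"
```

```text
pos [0.5021 0.2008 0.064 ] yaw 72.26 d tool [0.0001 0.     0.0355] n 0.6
rotvec [-0.0001  0.      0.    ]
```

shift_gripper --steps '[{"aperture":0.3, "dz":0.003}, {"aperture":0.3, "dz":0.003}, {"aperture":0.3}, {"aperture":0.3}]'

```text
time: 28.0
tool_pos: [0.5021, 0.2009, 0.0581]
tool_rot: [-0.0, 0.808, 0.59, -0.0]
contact_force: [0.4, 0.5, -2.4]
gripper_width: 0.609
grasp_force: 64.1
```

shift_gripper --steps '[{"aperture":0.3, "dz":0.003}, {"aperture":0.3, "dz":0.003}, {"aperture":0.3}, {"aperture":0.3}]'

```text
time: 28.5
tool_pos: [0.5021, 0.2008, 0.0521]
tool_rot: [-0.0, 0.808, 0.59, -0.0]
contact_force: [-0.1, 0.4, -1.5]
gripper_width: 0.607
grasp_force: 64.1
```

```bash
python3 -c "
from h import *
go(.5022,.2009,.0285,72.26)"
```

```text
pos [0.5021 0.2008 0.0521] yaw 72.26 d tool [0.0001 0.     0.0236] n 0.4
rotvec [-0.0001  0.0001  0.    ]
```

Past the taper without contact; on down.

shift_gripper --steps '[{"aperture":0.3, "dz":0.006}, {"aperture":0.3, "dz":0.006}, {"aperture":0.3, "dz":0.006}, {"aperture":0.3, "dz":0.003}, {"aperture":0.3}]'

```text
time: 29.12
tool_pos: [0.5019, 0.2007, 0.0307]
tool_rot: [-0.0, 0.808, 0.59, -0.0]
contact_force: [1.3, -0.9, -2.1]
gripper_width: 0.608
grasp_force: 64.1
```

shift_gripper --steps '[{"aperture":0.3, "dz":0.001}, {"aperture":0.3}, {"aperture":0.3}]'

```text
time: 29.5
tool_pos: [0.5023, 0.2009, 0.0303]
tool_rot: [0.0, 0.808, 0.59, 0.0]
contact_force: [-0.6, 0.4, -2.2]
gripper_width: 0.613
grasp_force: 64.1
```

shift_gripper --steps '[{"aperture":0.3, "dz":0.001}, {"aperture":0.3}, {"aperture":0.3}]'

```text
time: 29.88
tool_pos: [0.5021, 0.2008, 0.0291]
tool_rot: [-0.0, 0.808, 0.59, -0.0]
contact_force: [0.3, -0.3, -2.4]
gripper_width: 0.611
grasp_force: 64.1
```

shift_gripper --steps '[{"aperture":0.3, "dz":0.0008}, {"aperture":0.3}, {"aperture":0.3}]'

```text
time: 30.25
tool_pos: [0.5023, 0.2009, 0.0285]
tool_rot: [0.0, 0.808, 0.59, 0.0]
contact_force: [0.1, 0.4, -1.1]
gripper_width: 0.605
grasp_force: 64.2
```

shift_gripper --steps '[{"aperture":0.3, "dz":0.0006}, {"aperture":0.3}, {"aperture":0.3}]'

```text
time: 30.62
tool_pos: [0.5023, 0.2009, 0.0284]
tool_rot: [0.0, 0.808, 0.59, -0.0]
contact_force: [-3.3, 0.1, 5.7]
gripper_width: 0.609
grasp_force: 64.9
```

Seated. Release, lift clear, swing aside and look.

shift_gripper --steps '[{"aperture":0.8}, {"aperture":0.8}, {"aperture":0.8}, {"aperture":0.8, "dz":-0.02}, {"aperture":0.8, "dz":-0.05}]' --quiet true

```text
ok
```

shift_gripper --steps '[{"aperture":0.8, "dz":-0.06}, {"aperture":0.8, "dz":-0.06}, {"aperture":0.8, "dx":0.04, "dz":-0.03}, {"aperture":0.8, "dx":0.05}, {"aperture":0.8, "dx":0.05}]' --quiet true

```text
ok
```

shift_gripper --steps '[{"aperture":0.8, "dx":0.05}, {"aperture":0.8, "dx":0.05}, {"aperture":0.8, "dx":0.03}, {"aperture":0.8}, {"aperture":0.8}]'

```text
time: 32.5
tool_pos: [0.5843, 0.4575, 0.2472]
tool_rot: [0.0, 0.808, 0.59, -0.0]
contact_force: [-0.4, 0.6, -0.1]
gripper_width: 0.802
grasp_force: 0.0
```

```bash
python3 -c "
from h import *
im=grab('top',6)
cv2.imwrite('pics/c7.png',cv2.resize(im.astype(np.uint8)[150:210,170:230,::-1],(560,560),interpolation=cv2.INTER_CUBIC))
for a,c,h in blobs(im,(172,158,228,205),blue,amin=40):print(rect('top',c,.04))
"
```

```text
(array([502.63861084, 200.32565308]), 141.0269012451172, 55.95075607299805, 72.07550811767578)
```

View pics/c7.png

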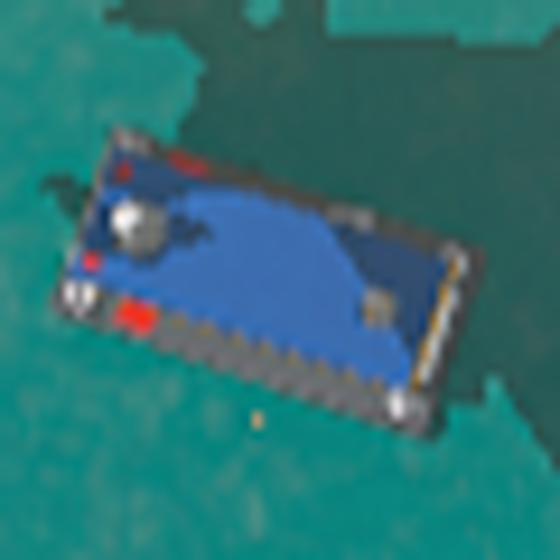

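The picture shows the blue cover seated on the shim. The pins come through at about (135,222) and (378,305) px in the crop, and the red-dot end is on the thick pin. The gripper is clear, so I'm handing in.

```bash
python3 -c "
from plant import manip, eyes, order, sensors
print(order.job_done())"
```

```text
the job is handed in; nothing more can be done
None
```

The shim and then the cover are threaded over both pins, each lowered in the gripper until it sat flat with its big hole on the thick pin, and the job was handed in at about 33 s of the 69 s allowed; the hand-in printed no verdict.

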